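# Unlock and pull the drain gate of a seedling bench

## Task

Open the drain gate under the steel ledge. First undo its orange lock handle all the way: nobody knows which hand its thread is, so try it and turn it the way it gives. Then take the yellow pull hook, catch the gate's hidden eye under the ledge, pull the gate out to its stop with the hook, and lay the hook back in its white rest as it was, leaving the other things where they stand.

Things in the scene. Friction and masses are not known exactly. Their poses are not given: they have to be found in the camera images.
- gatebox: Fixed steel gate box, 280 mm wide, with a dark deck. Origin on the bench below the shut gate's front; the gate pulls out along its -x, z up. The deck (top 127, underside 115 mm above the bench) runs forward as a ledge to x = -75 mm; below the ledge all is open. A yellow stripe on the ledge marks y = 0, the eye's line. A seedling tray, 40 mm high plus sprouts, stands on the deck at x = 78 to 158 mm.
- lock_grip (a point): Point in the lock's orange bar (76 long, 18 wide, 40 mm tall), on its vertical axis, 23 mm above the bar's underside, 17 below its top, 180 mm above the bench, at gatebox x = -16, y = 0 mm. x along the bar: grip across y. The bar turns but does not rise. Below it a black collar 54 mm across (top at 157 mm) on a grey base (80 mm, top at 149), whose nose bears a red pin 70 mm from the axis (top at most 170 mm).
- lock_knob (a joint): Turn of the lock bar, rad, 0 as found (locked), + anticlockwise from above. The thread is left- or right-hand, which varies and cannot be seen: one way it stops dead within about 0.04 rad, the other way it turns against about 0.12 N m to a stop at 1.3 rad, and stays where left.
- lock_bolt (a joint): Height of the locking bolt drawn up by the lock bar, m: 0 locked, 0.018 fully up; it rises evenly with the turn, whichever hand it has. The red pin rises with it. The gate cannot pass the bolt before it is up about 0.011 (turn 0.8 rad).
- gate (a joint): Travel of the blue drain gate out of its box along the box's -x, m: 0 shut, 0.08 at its stop. It takes about 3 N to slide and stays where left. Locked, it has 2 mm of play.
- gate_eye (a point): Centre of the gate's steel pull eye: a flat, level ring of 8 mm round bar, 36 mm inside and 52 mm outside diameter, 45 mm above the bench, hidden under the ledge (as found at gatebox x = -34 mm, y = 0, that is 41 mm behind the ledge's edge). It moves with the gate.
- hook: Pull hook: yellow handle 130 x 22 x 34 mm tall (x, y, z), and ahead of it (+x) a steel rod of 8 mm diameter at the handle's mid height, running to 130 mm from the handle's middle, where it turns straight down. Origin: middle of the handle's underside, z up. About 180 g. Total length 200 mm.
- hook_tip (a point): Lower end of the hook's down-turned finger (8 mm thick): in the hook's frame x = 130, y = 0, z = -13 mm, i.e. 30 mm below the rod's axis.
- rest: Fixed white rest, origin on the bench at its middle. Two saddles, 42 mm either side along its x, each 14 mm long, 50 mm wide: floors 60 mm above the bench, side lips 14 mm higher, 34 mm apart inside. Open between the saddles down to an 8 mm base plate. As found the hook lies along its x, handle in both saddles, rod over the +x end.
- ph_bottle: Bystander: amber bottle, red cap, 64 mm across, 160 mm tall. Origin at the middle of its underside.
- feed_bottle: Bystander: white bottle, green cap, 72 mm across, 150 mm tall. Origin at the middle of its underside.
- beaker: Bystander: clear open beaker, 72 mm across, 85 mm tall. Origin at the middle of its underside.
- seed_jar: Bystander: glass jar, metal lid, 64 mm across, 70 mm tall. Origin at the middle of its underside.
- meter: Bystander: blue pen meter lying flat, about 180 x 32 x 22 mm, its clear tip along its +x. Origin at the middle of its underside.
- dish: Bystander: clear seed dish, 90 mm across, 18 mm tall. Origin at the middle of its underside.
- pot: Bystander: small terracotta pot with a seedling, 72 mm across, 65 mm tall. Origin at the middle of its underside.
Things that resemble listed ones, but are neither listed nor needed, are in the scene too. Of the things that look like the hook, the larger one is meant.

How it is judged:
On the way, in this order (a step that is already met when the one before it is completed fails the run):
1. the lock handle is turned undone by at least 1.05 rad, the bolt up at least 14 mm (value of joint lock_bolt above 0.014 m and (value of joint lock_knob above 1.05 rad or value of joint lock_knob below -1.05 rad)), for 0.1 s.
2. the hook's tip is in the eye (within 35 mm of its centre) and the gate has begun to move (20 mm) (value of joint gate above 0.02 m and distance between hook_tip and gate_eye below 0.035 m).
3. the gate is pulled out to its stop (72 mm or more) with the hook's tip still in the eye (value of joint gate above 0.072 m and distance between hook_tip and gate_eye below 0.035 m), for 0.1 s.
At the end, for the whole second after the job is handed in: Gate out at least 70 of its 80 mm; bolt up at least 12 mm; hook at rest in both saddles: origin within 25 mm of the rest's middle along its x, 15 mm across, 8 mm of the saddle floors' height, upright within 0.12 rad, along the rest's x within 0.2 rad (value of joint gate above 0.07 m and value of joint lock_bolt above 0.012 m and x of hook in the frame of rest between -0.025 and 0.025 m and y of hook in the frame of rest between -0.015 and 0.015 m and z of hook in the frame of rest between 0.052 and 0.068 m and angle between hook's own z axis and vertical below 0.12 rad and angle between the x axis of hook and the x axis of rest, either way round below 0.2 rad and linear speed of hook below 0.03 m/s); the robot touches nothing.
It fails at once if a bystander is shifted by more than 40 mm (distance of any of ph_bottle, feed_bottle, beaker, seed_jar, meter, dish, pot from where it was at the start of the episode above 0.04 m).
It fails at once if a bystander is knocked over (angle between any of ph_bottle, feed_bottle, beaker, seed_jar, meter, dish, pot's own z axis and vertical above 0.5 rad).
It also fails if it takes over 61 s, if anything falls off the work surface, if the arm or the gripper's body presses on something with over 40 N, if the wrist force passes 120 N, or if a joint passes its speed limit or range.

## Robot

A 6-joint arm with a two-finger parallel gripper is mounted at the origin on the work surface. World frame = base frame: x ahead of the robot, y to its left, z up, the work surface at z = 0. Lengths are in m, angles in rad, forces in N, time in s.
With the tool pointing down it reaches from about 0.3 to 0.85 m from the base axis. Payload 4.2 kg.
Tool frame: the origin (TCP) lies at the very end of the fingers, on their centre line; the grasp point (between the pads) lies 19 mm behind it; z points along the fingers, x is the direction in which the jaws open and shut, and the axes are right-handed (so a half turn about z gives the same grasp; the last joint's range is limited). The gripper opens to 91 mm and grips with 3 to 60 N. Pads are 32 mm wide; open, the fingers measure 118 mm over their backs; the gripper's body (76 mm by 178 mm) begins 60 mm behind the grasp point.
Start: joints at [-1.123, 0.32, 1.565, -0, 1.257, -0.02], TCP at [0.259, -0.513, 0.177] pointing down, gripper open.
Joint ranges: [-3.11, 3.11], [-0.84, 2.01], [0.21, 2.61], [-1.34, 4.49], [0.05, 2.63], [-2.56, 2.56]. Speed limits (rad/s): [2.57, 2.57, 3.14, 3.14, 3.14, 3.14].

## Interface

Orientations are given as a 3x3 rotation matrix whose columns are the frame's x, y, z axes.
In Python, from cell import * gives the robot as it stands.
- The arm moves only by the tool step_arm, never from a script. Its argument "rows" is a list of rows, each a list of 2 entries, a list of its own where there are three numbers: the shift along the tool's x, y, z in cm, then the turn about the tool's z in rad. A call has 1 to 10 rows; each row shifts and turns the pose as measured when the row begins, along the tool's axes as they then stand; what a row does not reach is not made up. A row lasts 1/10 s, in which the tool goes at most 50 mm and 8.59 degrees, less where a joint would pass 70% of its speed; a pose out of reach is approached as far as the arm can. A call is refused whole if a number of a shift passes 5 or a number of a turn 0.15, either way. A call with a gripper value outside its range is refused whole. "hand" is the opening, from 0 (shut) to 1 (fully open), set as the call begins (left out, the last holds). The fingers move at their own pace and stop on an object; the grip force is fixed at half the most. Time passes only in rows, so rows that do not move let the fingers close. It gives the time, the measured TCP pose, the force and the opening at its end, in the units of the state.
- read_state(): the state, without advancing time (a new reading comes with each control period).
- snapshot(name): name is "scene" or "top" or "wrist"; returns a dict with "image" (420x560x3 uint8, red, green, blue), "fx", "fy", "cx", "cy" (pixels), "R" (3x3) and "t" (3): a world point X has camera coordinates R X + t. Camera axes: x right, y down, z forward; pixel columns grow to the right and rows downward; lengths in m; the calibration is good to about 2 mm. The wrist camera is an equidistant fisheye: a pixel r from the principal point sees the ray r / f radians off the axis. A picture is of the moment at which its call begins. There is no depth.
- hand_in(): hands the job in, once; it reports no verdict.
Trained networks look in a picture, given as the dict that the camera call returned (one of the last four; its "shot" number tells which), for a name from the list of things; names that differ only in an ending like _2 or _b are one class to them, and where a whole thing is asked for, a point or a joint stands for the part that bears it (a point fixed in the world has none). Each returns a list of dicts, best first, with "confidence" (0 to 1); they miss things now and then, are a little off and sometimes report something else, mostly with a low value. They report only what shows in the picture. A call takes as long as a camera call. They do not tell look-alikes from the thing itself.
- recognise(picture, label): "pixel" ([column, row] in pixels, amid what is visible of it).
- pinpoint(picture, label): "pixel" ([column, row] in pixels: a listed point, or the origin of a listed thing).
The state is a dict: "clock": time; "joint_positions": joint angles; "qd": joint speeds; "joint_efforts": joint torques, N m; "tool_pos": TCP position; "eef_rot": TCP orientation; "contact_force": force on the tool from outside, world axes, zero at the start; "torque": the same for the moment, N m; "grip_width": opening from 0.0 (shut) to 1.0 (fully open).
Only numpy, scipy, OpenCV 4.12 (cv2) and the standard library are available. Lean on these libraries where they do the work, as an engineer would, in place of code of your own. Each camera call takes 0.05 s, during which the arm holds its last target. There are 200 camera calls.

## Working session

There is one attempt and no reset: what is moved stays moved. The work goes in short steps, Python scripts to look and compute and a tool call to move; the robot and the scene stay as the last step left them, time stands still between calls to the robot, and variables do not carry over. Pictures are saved under pics/ and viewed, about 8 in all and at most 12, crops included, and the job is handed in when it is done.

Besides the shell and the picture viewer there is one more tool, called after ">>>" as name(argument=value, ...), one argument or row to a line, values as JSON. step_arm: Moves the arm, as the interface text tells. Its arguments: {"type":"object","properties":{"rows":{"type":"array","items":{"type":"array"}},"hand":{"type":"number"}},"required":["rows"]}

```bash
mkdir -p pics; ls; cat > h.py <<'E'
from cell import *
import numpy as np, cv2
def ray(s,p):
    x=(p[0]-s["cx"])/s["fx"]; y=(p[1]-s["cy"])/s["fy"]
    R=np.array(s["R"]);t=np.array(s["t"])
    return -R.T@t, R.T@np.array([x,y,1.])
def atz(s,p,z):
    o,d=ray(s,p); return o+d*(z-o[2])/d[2]
def proj(s,X):
    c=np.array(s["R"])@np.array(X)+np.array(s["t"]); return np.array([s["fx"]*c[0]/c[2]+s["cx"],s["fy"]*c[1]/c[2]+s["cy"]])
def save(s,n): cv2.imwrite("pics/"+n,s["image"][:,:,::-1])
E
python3 - <<'E'
from h import *
for n in("top","scene"):
    s=snapshot(n); save(s,n+"0.png")
    print(n,-np.array(s["R"]).T@np.array(s["t"]))
    for l,z in dict(gatebox=0,lock_grip=.18,hook=.06,hook_tip=.047,rest=0,ph_bottle=0,feed_bottle=0,beaker=0,seed_jar=0,meter=0,dish=0,pot=0).items():
        for r in pinpoint(s,l)[:3]: print(l,np.round(r["pixel"]),round(r["confidence"],2),np.round(atz(s,r["pixel"],z),3))
print(read_state())
E
```

```text
pics
top [ 0.38006941 -0.02179754  1.61550598]
gatebox [295. 140.] 0.96 [ 0.709 -0.08   0.   ]
lock_grip [295. 138.] 0.76 [ 0.68  -0.072  0.18 ]
hook [181. 229.] 0.92 [0.423 0.291 0.06 ]
hook [199. 285.] 0.55 [0.247 0.237 0.06 ]
hook_tip [170. 283.] 0.64 [0.255 0.33  0.047]
hook_tip [183. 189.] 0.58 [0.552 0.286 0.047]
hook_tip [298. 138.] 0.33 [ 0.708 -0.087  0.047]
rest [184. 228.] 0.87 [0.428 0.294 0.   ]
ph_bottle [387. 179.] 0.68 [ 0.572 -0.379  0.   ]
feed_bottle [402. 218.] 0.7 [ 0.442 -0.421  0.   ]
feed_bottle [294. 137.] 0.3 [ 0.719 -0.077  0.   ]
beaker [377. 263.] 0.67 [ 0.296 -0.333  0.   ]
beaker [182. 227.] 0.25 [0.433 0.302 0.   ]
seed_jar [150. 156.] 0.82 [0.67  0.404 0.   ]
seed_jar [181. 186.] 0.43 [0.566 0.303 0.   ]
seed_jar [186. 227.] 0.3 [0.433 0.289 0.   ]
meter [356. 207.] 0.73 [ 0.482 -0.272  0.   ]
dish [236. 204.] 0.78 [0.502 0.12  0.   ]
dish [181. 160.] 0.17 [0.653 0.302 0.   ]
pot [179. 160.] 0.69 [0.653 0.308 0.   ]
scene [1.15715545 0.26086354 1.22122906]
gatebox [236. 278.] 0.72 [ 0.699 -0.073  0.   ]
lock_grip [230. 246.] 0.56 [ 0.682 -0.081  0.18 
[... 759 characters left out ...]
5737603e+00, -2.00082854e-02]), 'qd': array([ 4.22372388e-04, -8.44722140e-05,  8.03321293e-05, -3.15649175e-04,
        1.36586048e-03, -4.45870647e-04]), 'joint_efforts': array([-2.79762913e-03, -4.12362492e+01, -2.32232201e+01,  7.28525687e-02,
        3.77945846e-02, -3.40748848e-06]), 'tool_pos': array([ 0.2592868 , -0.51327391,  0.17699132]), 'eef_rot': array([[ 4.50926839e-01, -8.92560913e-01,  4.35014043e-05],
       [-8.92560901e-01, -4.50926841e-01, -1.51588775e-04],
       [ 1.54918166e-04,  2.95277947e-05, -9.99999988e-01]]), 'contact_force': array([-0.30348776,  0.1314548 , -0.76356626]), 'torque': array([ 0.00702878,  0.02849373, -0.01790212]), 'grip_width': 1.0001170611312453}
```

```bash
python3 - <<'E'
import cv2
a=cv2.imread("pics/top0.png")[90:310,130:430]; cv2.imwrite("pics/topc.png",cv2.resize(a,(800,587),interpolation=cv2.INTER_CUBIC))
b=cv2.imread("pics/scene0.png")[130:350,130:430]; cv2.imwrite("pics/scenec.png",cv2.resize(b,(800,587),interpolation=cv2.INTER_CUBIC))
E
```

```text
(no output)
```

View pics/topc.png

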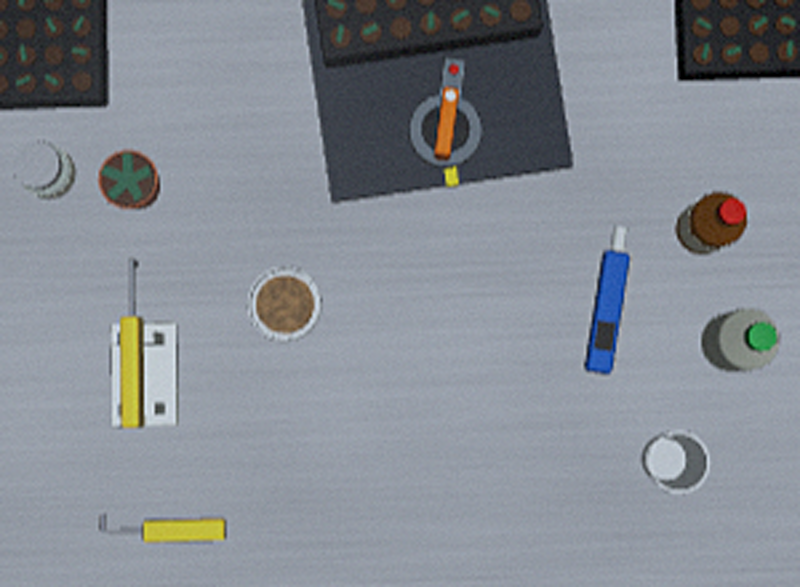

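View pics/scenec.png

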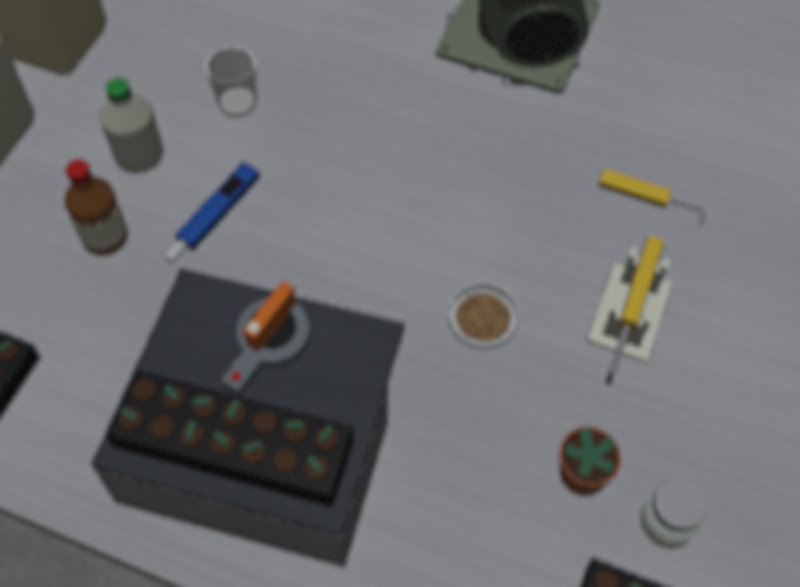

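```bash
cat >> h.py <<'E'
def quad(s,lo,hi,box,z):
    c0,r0,c1,r1=box
    m=cv2.inRange(cv2.cvtColor(s["image"],cv2.COLOR_RGB2HSV),lo,hi); k=np.zeros_like(m); k[r0:r1,c0:c1]=m[r0:r1,c0:c1]
    n,l,st,_=cv2.connectedComponentsWithStats(k); i=1+np.argmax(st[1:,4])
    p=np.argwhere(l==i)[:,::-1]
    W=np.array([atz(s,q,z)[:2] for q in p]).astype(np.float32)
    (c,sz,a)=cv2.minAreaRect(W); B=cv2.boxPoints((c,sz,a)); e=[B[1]-B[0],B[2]-B[1]]; L=max(e,key=np.linalg.norm); L=L*np.sign(L[0])
    return len(p),np.round(c,4),np.round(W.mean(0),4),np.round(sz,4),round(float(np.arctan2(L[1],L[0])),3)
E
python3 - <<'E'
from h import *
s=snapshot("top")
print("bar",quad(s,(3,120,90),(16,255,255),(280,110,320,160),.197))
print("stripe",quad(s,(22,100,90),(35,255,255),(285,145,320,170),.127))
print("hook",quad(s,(20,100,90),(35,255,255),(165,190,200,255),.094))
print("small",quad(s,(20,100,90),(35,255,255),(165,270,230,300),.02))
# deck
g=cv2.cvtColor(s["image"],cv2.COLOR_RGB2GRAY); m=(g<85).astype(np.uint8); m[:,:]*=1
n,l,st,_=cv2.connectedComponentsWithStats(m); i=l[160,270]; print(st[i])
bot=[]
for c in range(260,340,4):
    r=np.where(l[:,c]==i)[0]
    if len(r): bot.append(atz(s,(c,r.max()+.5),.127)[:2])
bot=np.array(bot); 
for a,b in zip(bot,bot[1:]): pass
f=np.polyfit(bot[:,1],bot[:,0],1); print("edge x=%.4f y + %.4f"%tuple(f), "yaw",np.arctan(-f[0]), "res",np.abs(np.polyval(f,bot[:,1])-bot[:,0]).max())
left=[];right=[]
for r in range(100,145,3):
    c=np.where(l[r]==i)[0]; left.append(atz(s,(c.min()-.5,r),.127)[:2]); right.append(atz(s,(c.max()+.5,r),.127)[:2])
for q in(left,right):
    q=np.array(q); f=np.polyfit(q[:,0],q[:,1],1); print(f, q[0],q[-1])
t=snapshot("scene")
print("bar sc",quad(t,(3,120,90),(16,255,255),(200,230,260,270),.197))
print("hook sc",quad(t,(20,100,90),(35,255,255),(350,210,400,260),.085))
for l,z in (("hook_tip",.047),("lock_grip",.18)):
  for n,q in(("top",s),("sc",t)):
    print(l,n,[(np.round(r["pixel"],1),np.round(atz(q,r["pixel"],z),3)) for r in pinpoint(q,l)[:2]])
E
```

```text
bar (141, array([ 0.6835, -0.0787]), array([ 0.6805, -0.0781], dtype=float32), array([0.0173, 0.0752]), -0.171)
stripe (34, array([ 0.6358, -0.0853]), array([ 0.6347, -0.085 ], dtype=float32), array([0.0122, 0.0216]), -0.032)
hook (283, array([0.4236, 0.2941]), array([0.4243, 0.2939], dtype=float32), array([0.0186, 0.1237]), -0.013)
small (231, array([0.233 , 0.2461]), array([0.2334, 0.2472], dtype=float32), array([0.0934, 0.0222]), 1.543)
[ 243   72  102   94 6746]
edge x=-0.1294 y + 0.6221 yaw 0.12871156797086422 res 0.13812600483437643
[ 0.11517803 -0.0172087 ] [0.8134871  0.07697229] [0.68197069 0.06167056]
[ 0.12514112 -0.30437727] [ 0.80487794 -0.20294149] [ 0.6735303  -0.21938052]
bar sc (121, array([ 0.6885, -0.0771]), array([ 0.6848, -0.0756], dtype=float32), array([0.0195, 0.0754]), -0.15)
hook sc (211, array([0.4222, 0.2947]), array([0.4238, 0.2947], dtype=float32), array([0.1304, 0.0243]), 0.048)
hook_tip top [(array([181.5, 187.6]), array([0.557, 0.291, 0.047])), (array([168.9, 282.9]), array([0.256, 0.335, 0.047]))]
hook_tip sc [(array([363.8, 273.9]), array([0.549, 0.314, 0.047])), (array([392.1, 214.7]), array([0.291, 0.346, 0.047]))]
lock_grip top [(array([295.1, 138.1]), array([ 0.679, -0.073,  0.18 ]))]
lock_grip sc [(array([230.6, 247.3]), array([ 0.685, -0.079,  0.18 ]))]
```

```bash
cat >> h.py <<'E'
def yaw(): 
    R=read_state()["eef_rot"]; return float(np.arctan2(R[1,0],R[0,0]))
def plan(xyz,yw,step=4.5,p=None,y0=None,dt=.14):
    "rows from measured pose to target, tool down"
    s=read_state(); p=np.array(s["tool_pos"] if p is None else p); y=yaw() if y0 is None else y0
    d=np.array(xyz)-p; tot=-(yw-y); n=int(max(np.ceil(np.linalg.norm(d)*100/step),np.ceil(abs(tot)/dt),1)); rows=[]
    for i in range(n):
        c,s_=np.cos(y),np.sin(y); v=d/n*100
        # tool x=(c,s,0), z=-Z, y=z cross x=(s,-c,0)
        rows.append([[round(v[0]*c+v[1]*s_,2),round(v[0]*s_-v[1]*c,2),round(-v[2],2)],round(tot/n,3)]); y-=tot/n
    print(n,str(rows).replace(" ",""))
E
python3 - <<'E'
from h import *
plan((.259,-.513,.30),-1.103)
plan((.683,-.0785,.30),-1.73,p=(.259,-.513,.30),y0=-1.103)
E
```

```text
3 [[[np.float64(-0.01),np.float64(0.01),np.float64(-4.1)],0.0],[[np.float64(-0.01),np.float64(0.01),np.float64(-4.1)],0.0],[[np.float64(-0.01),np.float64(0.01),np.float64(-4.1)],0.0]]
14 [[[np.float64(-1.4),np.float64(-4.1),np.float64(-0.0)],0.045],[[np.float64(-1.59),np.float64(-4.04),np.float64(-0.0)],0.045],[[np.float64(-1.77),np.float64(-3.96),np.float64(-0.0)],0.045],[[np.float64(-1.94),np.float64(-3.88),np.float64(-0.0)],0.045],[[np.float64(-2.11),np.float64(-3.79),np.float64(-0.0)],0.045],[[np.float64(-2.28),np.float64(-3.69),np.float64(-0.0)],0.045],[[np.float64(-2.44),np.float64(-3.58),np.float64(-0.0)],0.045],[[np.float64(-2.6),np.float64(-3.47),np.float64(-0.0)],0.045],[[np.float64(-2.75),np.float64(-3.35),np.float64(-0.0)],0.045],[[np.float64(-2.9),np.float64(-3.22),np.float64(-0.0)],0.045],[[np.float64(-3.04),np.float64(-3.09),np.float64(-0.0)],0.045],[[np.float64(-3.18),np.float64(-2.95),np.float64(-0.0)],0.045],[[np.float64(-3.31),np.float64(-2.81),np.float64(-0.0)],0.045],[[np.float64(-3.43),np.float64(-2.65),np.float64(-0.0)],0.045]]
```

>>> step_arm(
  rows=[
    [[0,0,-4.1],0],
    [[0,0,-4.1],0],
    [[0,0,-4.1],0],
    [[-1.4,-4.1,0],0],
    [[-1.4,-4.1,0],0],
    [[-1.4,-4.1,0],0],
    [[-1.4,-4.1,0],0],
    [[-1.4,-4.1,0],0],
    [[-1.4,-4.1,0],0],
    [[-1.4,-4.1,0],0],
  ],
  hand=1,
)

```text
clock: 2.6
tool_pos: [0.4759, -0.2939, 0.305]
eef_rot: [[0.44, -0.898, 0.002], [-0.898, -0.44, -0.001], [0.002, -0.001, -1.0]]
contact_force: [-0.0, -0.3, -0.4]
grip_width: 0.999
```

```bash
sed -i 's/rows.append(\[\[round(v\[0\]\*c+v\[1\]\*s_,2),round(v\[0\]\*s_-v\[1\]\*c,2),round(-v\[2\],2)\],round(tot\/n,3)\])/rows.append([[round(float(k),1) for k in (v[0]*c+v[1]*s_,v[0]*s_-v[1]*c,-v[2])],round(tot\/n,2)])/' h.py
python3 - <<'E'
from h import *
s=read_state(); print(s["clock"],s["tool_pos"],yaw(),s["joint_positions"])
plan((.683,-.0785,.28),-1.73)
E
```

```text
2.6 [ 0.47585026 -0.29391326  0.3049916 ] -1.114676132514213 [-5.73659198e-01  2.42811262e-01  1.35652031e+00 -3.10268358e-04
  1.54014985e+00  5.41025305e-01]
7 [[[-1.5,-4.0,0.4],0.09],[[-1.8,-3.9,0.4],0.09],[[-2.1,-3.7,0.4],0.09],[[-2.5,-3.5,0.4],0.09],[[-2.8,-3.3,0.4],0.09],[[-3.0,-3.0,0.4],0.09],[[-3.3,-2.7,0.4],0.09]]
```

Tracks well. Move over the lock.

>>> step_arm(
  rows=[
    [[-1.5,-4.0,0.4],0.09],
    [[-1.8,-3.9,0.4],0.09],
    [[-2.1,-3.7,0.4],0.09],
    [[-2.5,-3.5,0.4],0.09],
    [[-2.8,-3.3,0.4],0.09],
    [[-3.0,-3.0,0.4],0.09],
    [[-3.3,-2.7,0.4],0.09],
    [[0,0,0],0],
  ],
)

```text
clock: 3.4
tool_pos: [0.697, -0.066, 0.2747]
eef_rot: [[-0.193, -0.981, 0.003], [-0.981, 0.193, -0.001], [0.001, -0.003, -1.0]]
contact_force: [0.8, -0.6, 0.1]
grip_width: 1.003
```

```bash
python3 - <<'E'
from h import *
s=read_state(); print(s["clock"],s["tool_pos"],yaw(),s["joint_positions"])
plan((.683,-.0785,.215),-1.73)
w=snapshot("wrist"); save(w,"w1.png")
print(w["fx"],w["cx"],w["cy"],w["R"],w["t"])
for l in("lock_grip",):
  for r in pinpoint(w,l)[:2]:
    u=(np.array(r["pixel"])-[w["cx"],w["cy"]])/w["fx"]; a=np.linalg.norm(u); d=np.array([*(u/a*np.sin(a)),np.cos(a)])
    R=np.array(w["R"]);o=-R.T@w["t"]; d=R.T@d; print(l,r["pixel"],r["confidence"],o+d*(.18-o[2])/d[2])
E
```

```text
3.4 [ 0.69701737 -0.06600027  0.27465356] -1.764980411518335 [-1.10241883e-01  4.95579136e-01  1.04739245e+00 -1.11303512e-03
  1.59571641e+00  1.65470789e+00]
2 [[[0.7,0.6,3.0],-0.02],[[0.7,0.6,3.0],-0.02]]
325.19226210127806 280.0285653565527 206.84583781501527 [[-0.19280596 -0.98123501  0.00192956]
 [-0.94306163  0.18584761  0.27585399]
 [-0.2710362   0.0513666  -0.96119761]] [0.06774997 0.61278913 0.67879662]
lock_grip [296.9, 210.8] 0.72 [ 0.68230481 -0.08142794  0.18      ]
```

View pics/w1.png

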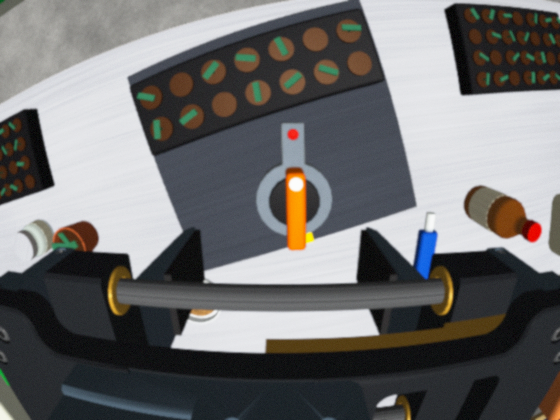

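>>> step_arm(
  rows=[
    [[1.6,1.1,2.0],-0.02],
    [[0,0,2.0],0],
    [[0,0,0],0],
  ],
)

```text
clock: 3.8
tool_pos: [0.6788, -0.0872, 0.2376]
eef_rot: [[-0.175, -0.985, 0.005], [-0.985, 0.175, -0.006], [0.005, -0.006, -1.0]]
contact_force: [0.1, -0.6, 0.0]
grip_width: 1.0
```

```bash
python3 - <<'E'
from h import *
s=read_state(); print(s["clock"],s["tool_pos"],yaw())
plan((.683,-.0795,.164),-1.75)
E
```

```text
3.8 [ 0.67875516 -0.0872073   0.23757179] -1.7466373935445552
2 [[[-0.4,-0.1,3.7],0.0],[[-0.4,-0.1,3.7],0.0]]
```

>>> step_arm(
  rows=[
    [[-0.8,-0.3,2],0],
    [[0,0,2],0],
    [[0,0,2],0],
    [[0,0,1],0],
    [[0,0,0],0],
  ],
)

```text
clock: 4.3
tool_pos: [0.6835, -0.0864, 0.1744]
eef_rot: [[-0.18, -0.984, 0.016], [-0.984, 0.18, -0.01], [0.007, -0.017, -1.0]]
contact_force: [-0.5, 0.9, 0.8]
grip_width: 1.0
```

```bash
python3 - <<'E'
from h import *
s=read_state(); print(s["clock"],s["tool_pos"],yaw())
plan((.683,-.0795,.164),-1.75)
E
```

```text
4.3 [ 0.68351416 -0.08639012  0.17440221] -1.7518388674131724
1 [[[-0.7,0.2,1.0],-0.0]]
```

>>> step_arm(
  rows=[
    [[-0.8,0.1,1.0],0],
    [[0,0,0],0],
    [[0,0,0],0],
  ],
)

```text
clock: 4.6
tool_pos: [0.6855, -0.0787, 0.1673]
eef_rot: [[-0.181, -0.983, 0.021], [-0.983, 0.181, -0.01], [0.006, -0.023, -1.0]]
contact_force: [1.2, -1.1, 0.7]
grip_width: 1.004
```

>>> step_arm(
  rows=[
    [[0,0,0],0],
    [[0,0,0],0],
    [[0,0,0],0],
    [[0,0,0],0],
    [[0,0,0],0],
    [[0,0,0],0],
  ],
  hand=0,
)

```text
clock: 5.2
tool_pos: [0.6865, -0.0786, 0.1692]
eef_rot: [[-0.18, -0.983, 0.024], [-0.984, 0.18, -0.011], [0.006, -0.026, -1.0]]
contact_force: [-0.3, -0.2, 0.2]
grip_width: 0.504
```

>>> step_arm(
  rows=[
    [[0,0,0.1],0],
    [[0,0,0.1],0],
    [[0,0,0.1],0],
    [[0,0,0.1],0],
    [[0,0,0],0],
  ],
)

```text
clock: 5.7
tool_pos: [0.6865, -0.0787, 0.1645]
eef_rot: [[-0.181, -0.983, 0.023], [-0.984, 0.18, -0.011], [0.006, -0.025, -1.0]]
contact_force: [-0.1, 0.1, 0.1]
grip_width: 0.065
```

```bash
python3 - <<'E'
from h import *
s=snapshot("scene"); w=snapshot("wrist")
a=cv2.resize(s["image"][190:310,160:320],(800,600),interpolation=cv2.INTER_CUBIC)
b=cv2.resize(w["image"][130:340,150:430],(400,300),interpolation=cv2.INTER_AREA)
c=np.hstack([cv2.resize(a,(400,300)),b]); cv2.imwrite("pics/v4.png",c[:,:,::-1]); print(read_state()["grip_width"])
E
```

```text
0.009709987328346778
```

View pics/v4.png

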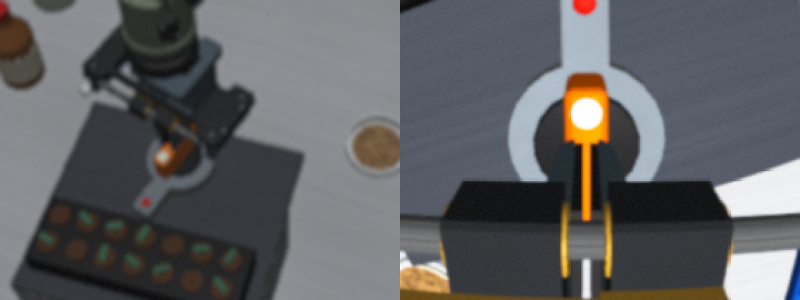

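```bash
python3 - <<'E'
from h import *
w=snapshot("wrist"); s=read_state(); print(s["clock"],s["tool_pos"],s["grip_width"],s["contact_force"],s["torque"])
b=cv2.resize(w["image"][150:300,190:370],(720,600),interpolation=cv2.INTER_CUBIC)
cv2.imwrite("pics/v5.png",np.clip(b[:,:,::-1].astype(float)**.7*5,0,255))
R=np.array(w["R"]);t=np.array(w["t"]);print(-R.T@t,R[2])
def wp(X):
    c=R@X+t; a=np.arctan2(np.hypot(c[0],c[1]),c[2]); u=c[:2]/np.hypot(*c[:2])*a*w["fx"]; p=u+[w["cx"],w["cy"]]; return np.round((p-[190,150])*4)
T=s["tool_pos"]; E=s["eef_rot"]
for d in([0,0,0],[0,-.016,0],[0,.016,0],[.0,-.016,-.033]): print("tool",d,wp(T+E@np.array(d)))
u=np.array([np.cos(-.18),np.sin(-.18),0]);v=np.array([-u[1],u[0],0])
for z in(.197,.157):
  for a in(-.038,.038):
    for b_ in(-.009,.009): print(z,a,b_,wp(np.array([.683,-.079,z])+a*u+b_*v))
E
```

```text
5.85 [ 0.68660522 -0.07877213  0.16478155] 0.004738002239503751 [ 0.62842573 -0.22920174 -0.53788098] [ 0.0162602   0.03970979 -0.02461241]
[ 0.76026651 -0.092095    0.37505847] [-0.25139895  0.03876709 -0.96710686]
tool [0, 0, 0] [352. 338.]
tool [0, -0.016, 0] [352. 249.]
tool [0, 0.016, 0] [352. 423.]
tool [0.0, -0.016, -0.033] [351. 316.]
0.197 -0.038 -0.009 [415. 645.]
0.197 -0.038 0.009 [303. 646.]
0.197 0.038 -0.009 [422. 183.]
0.197 0.038 0.009 [294. 183.]
0.157 -0.038 -0.009 [405. 530.]
0.157 -0.038 0.009 [310. 531.]
0.157 0.038 -0.009 [409. 131.]
0.157 0.038 0.009 [304. 131.][ WARN:0@1.101] global loadsave.cpp:1063 imwrite_ Unsupported depth image for selected encoder is fallbacked to CV_8U.
```

View pics/v5.png

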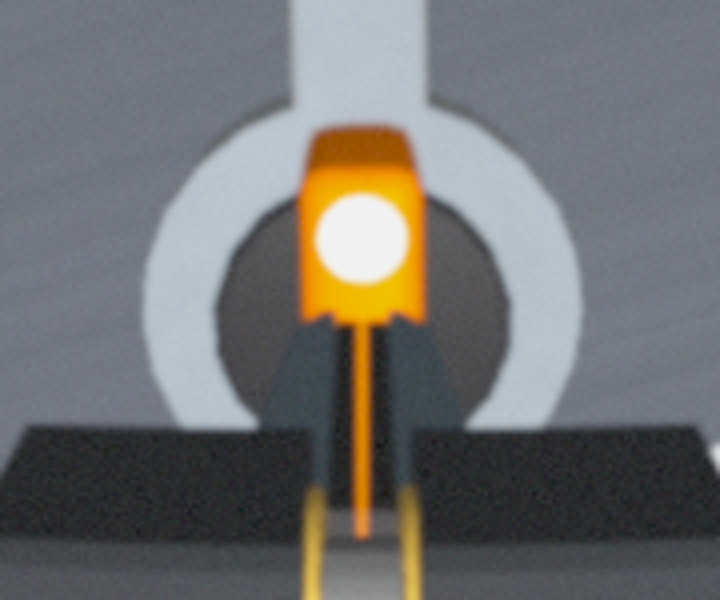

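>>> step_arm(
  rows=[
    [[0,0,0.3],0],
    [[0,0,0.3],0],
    [[0,0,0.2],0],
  ],
)

```text
clock: 6.15
tool_pos: [0.6872, -0.0789, 0.1605]
eef_rot: [[-0.181, -0.983, 0.027], [-0.984, 0.18, -0.011], [0.006, -0.029, -1.0]]
contact_force: [-3.3, 0.5, 11.1]
grip_width: 0.005
```

>>> step_arm(
  rows=[
    [[0,0,-1.5],0],
    [[0,0,0],0],
    [[0,0,0],0],
    [[0,0,0],0],
    [[0,0,0],0],
    [[0,0,0],0],
    [[0,0,0],0],
    [[0,0,0],0],
  ],
  hand=0.8,
)

```text
clock: 6.95
tool_pos: [0.6853, -0.0785, 0.1722]
eef_rot: [[-0.181, -0.983, 0.022], [-0.984, 0.18, -0.011], [0.006, -0.024, -1.0]]
contact_force: [0.6, -0.4, 0.4]
grip_width: 0.675
```

>>> step_arm(
  rows=[
    [[0,0.1,1],0],
    [[0,0.1,1],0],
    [[0,0,1],0],
    [[0,0,0],0],
  ],
)

```text
clock: 7.35
tool_pos: [0.6832, -0.0784, 0.1386]
eef_rot: [[-0.181, -0.983, 0.021], [-0.984, 0.18, -0.01], [0.007, -0.022, -1.0]]
contact_force: [-0.8, -0.4, -0.1]
grip_width: 0.801
```

No contact, so the fingers really straddle the bar now. A bit lower, then close.

>>> step_arm(
  rows=[
    [[0,0,0.5],0],
    [[0,0,0.2],0],
    [[0,0,0],0],
    [[0,0,0],0],
    [[0,0,0],0],
    [[0,0,0],0],
    [[0,0,0],0],
    [[0,0,0],0],
    [[0,0,0],0],
    [[0,0,0],0],
  ],
  hand=0,
)

```text
clock: 8.35
tool_pos: [0.6839, -0.0787, 0.1315]
eef_rot: [[-0.181, -0.983, 0.022], [-0.984, 0.181, -0.01], [0.006, -0.024, -1.0]]
contact_force: [-0.2, -0.3, -0.2]
grip_width: 0.197
```

>>> step_arm(
  rows=[
    [[0,0,0],-0.05],
    [[0,0,0],-0.05],
    [[0,0,0],-0.05],
  ],
)

```text
clock: 8.65
tool_pos: [0.6839, -0.0789, 0.1316]
eef_rot: [[-0.029, -0.999, 0.022], [-1.0, 0.029, -0.009], [0.009, -0.023, -1.0]]
contact_force: [-0.3, -1.0, -0.1]
grip_width: 0.197
```

```bash
python3 - <<'E'
from h import *
s=read_state(); print(s["clock"],s["tool_pos"],yaw(),s["torque"],s["contact_force"],s["joint_positions"])
E
```

```text
8.65 [ 0.68392594 -0.07885133  0.13156937] -1.5996038778634205 [ 0.32124981 -0.06331068 -0.08480823] [-0.33408897 -0.97837762 -0.13925519] [-0.1279631   0.51302725  1.36926818 -0.0068986   1.23589576  1.47373226]
```

>>> step_arm(
  rows=[
    [[0,0,0],-0.13],
    [[0,0,0],-0.13],
    [[0,0,0],-0.13],
    [[0,0,0],-0.13],
    [[0,0,0],-0.13],
    [[0,0,0],-0.13],
    [[0,0,0],-0.13],
    [[0,0,0],-0.13],
  ],
)

```text
clock: 9.45
tool_pos: [0.6846, -0.0798, 0.1315]
eef_rot: [[0.864, -0.503, 0.024], [-0.503, -0.864, -0.005], [0.023, -0.008, -1.0]]
contact_force: [1.5, -1.8, -1.0]
grip_width: 0.198
```

```bash
python3 - <<'E'
from h import *
s=read_state(); print(s["clock"],s["tool_pos"],yaw(),s["torque"],s["contact_force"],s["joint_positions"])
E
```

```text
9.45 [ 0.68456156 -0.07981295  0.13153634] -0.5271195626871517 [ 0.50580547  0.20669457 -0.12765047] [ 1.53995233 -1.82279191 -1.04930364] [-0.13192732  0.51368924  1.36819663 -0.00161628  1.23546181  0.39561464]
```

>>> step_arm(
  rows=[
    [[0,0,0],-0.05],
    [[0,0,0],-0.04],
    [[0,0,0],0],
  ],
)

```text
clock: 9.75
tool_pos: [0.6846, -0.0798, 0.1315]
eef_rot: [[0.907, -0.421, 0.023], [-0.422, -0.907, -0.003], [0.022, -0.008, -1.0]]
contact_force: [0.5, -1.7, 1.0]
grip_width: 0.198
```

>>> step_arm(
  rows=[
    [[0,0,0],0],
    [[0,0,0],0],
    [[0,0,0],0],
    [[0,0,0],0],
  ],
  hand=0.6,
)

```text
clock: 10.15
tool_pos: [0.6848, -0.0797, 0.1318]
eef_rot: [[0.906, -0.422, 0.024], [-0.422, -0.907, -0.004], [0.023, -0.007, -1.0]]
contact_force: [-0.2, -0.5, -0.4]
grip_width: 0.518
```

```bash
python3 - <<'E'
from h import *
s=read_state(); p=s["tool_pos"];print(s["clock"],p,yaw(),s["torque"])
plan((p[0],p[1],.27),yaw(),step=4)
E
```

```text
10.15 [ 0.684845   -0.07969258  0.13181617] -0.4357968474813338 [ 0.0213324  -0.01380551 -0.0135486 ]
4 [[[0.0,-0.0,-3.5],-0.0],[[0.0,-0.0,-3.5],-0.0],[[0.0,-0.0,-3.5],-0.0],[[0.0,-0.0,-3.5],-0.0]]
```

>>> step_arm(
  rows=[
    [[0,0,-3.5],0],
    [[0,0,-3.5],0],
    [[0,0,-3.5],0],
    [[0,0,0],0],
  ],
  hand=0.8,
)

```text
clock: 10.55
tool_pos: [0.6814, -0.0788, 0.2387]
eef_rot: [[0.907, -0.422, 0.02], [-0.422, -0.907, -0.003], [0.02, -0.005, -1.0]]
contact_force: [0.2, 0.2, 0.2]
grip_width: 0.8
```

```bash
python3 - <<'E'
from h import *
s=snapshot("top"); print("bar",quad(s,(3,120,90),(16,255,255),(275,110,330,170),.197))
print("hook",quad(s,(20,100,90),(35,255,255),(165,190,200,255),.094))
s=read_state(); print(s["clock"],s["tool_pos"],yaw(),s["eef_rot"][:,2])
plan((.424,.294,.235),-1.56)
E
```

```text
bar (14, array([ 0.6694, -0.1107]), array([ 0.6691, -0.1093], dtype=float32), array([0.0083, 0.0146]), -0.81)
hook (283, array([0.4236, 0.2941]), array([0.4243, 0.2939], dtype=float32), array([0.0186, 0.1237]), -0.013)
10.6 [ 0.68011357 -0.07864474  0.23581944] -0.4353840640208169 [ 0.01533814 -0.00271576 -0.99987868]
11 [[[-3.5,-2.1,0.0],0.1],[[-3.7,-1.7,0.0],0.1],[[-3.9,-1.3,0.0],0.1],[[-4.0,-0.9,0.0],0.1],[[-4.1,-0.5,0.0],0.1],[[-4.1,-0.1,0.0],0.1],[[-4.1,0.3,0.0],0.1],[[-4.0,0.7,0.0],0.1],[[-3.9,1.2,0.0],0.1],[[-3.8,1.6,0.0],0.1],[[-3.6,1.9,0.0],0.1]]
```

>>> step_arm(
  rows=[
    [[-3.5,-2.1,0.0],0.1],
    [[-3.7,-1.7,0.0],0.1],
    [[-3.9,-1.3,0.0],0.1],
    [[-4.0,-0.9,0.0],0.1],
    [[-4.1,-0.5,0.0],0.1],
    [[-4.1,-0.1,0.0],0.1],
    [[-4.1,0.3,0.0],0.1],
    [[-4.0,0.7,0.0],0.1],
    [[-3.9,1.2,0.0],0.1],
    [[-3.0,1.2,0.0],0.1],
  ],
)

```text
clock: 11.6
tool_pos: [0.4425, 0.2601, 0.2168]
eef_rot: [[0.086, -0.996, -0.006], [-0.996, -0.086, -0.008], [0.008, 0.007, -1.0]]
contact_force: [0.2, 1.4, -0.8]
grip_width: 0.801
```

>>> step_arm(
  rows=[
    [[0,0,0],0.08],
    [[0,0,0],0],
  ],
)

```text
clock: 11.8
tool_pos: [0.4382, 0.2629, 0.2142]
eef_rot: [[0.009, -1.0, -0.011], [-1.0, -0.009, -0.01], [0.01, 0.012, -1.0]]
contact_force: [0.5, 0.8, -0.8]
grip_width: 0.797
```

```bash
python3 - <<'E'
from h import *
s=read_state(); print(s["clock"],s["tool_pos"],yaw(),s["eef_rot"][:,2])
plan((.424,.294,.15),-1.56)
w=snapshot("wrist")
for l,z in(("hook",.06),("hook_tip",.047),("rest",0)):
  for r in pinpoint(w,l)[:2]:
    u=(np.array(r["pixel"])-[w["cx"],w["cy"]])/w["fx"]; a=np.linalg.norm(u); d=np.array([*(u/a*np.sin(a)),np.cos(a)])
    R=np.array(w["R"]);o=-R.T@w["t"]; d=R.T@d; print(l,r["pixel"],r["confidence"],o+d*(z-o[2])/d[2])
cv2.imwrite("pics/v6.png",cv2.resize(w["image"],(720,540))[:,:,::-1])
E
```

```text
11.8 [0.43815175 0.26285247 0.21423333] -1.5620075473158905 [-0.01145656 -0.00989269 -0.99988543]
2 [[[-1.6,0.7,3.2],-0.0],[[-1.6,0.7,3.2],-0.0]]
hook [289.1, 301.8] 0.98 [0.28029627 0.24622519 0.06      ]
hook [251.3, 197.6] 0.94 [0.42187853 0.29262318 0.06      ]
hook_tip [249.8, 82.3] 0.59 [0.55394053 0.29468962 0.047     ]
rest [255.6, 186.4] 0.81 [0.42102865 0.29136391 0.        ]
```

View pics/v6.png

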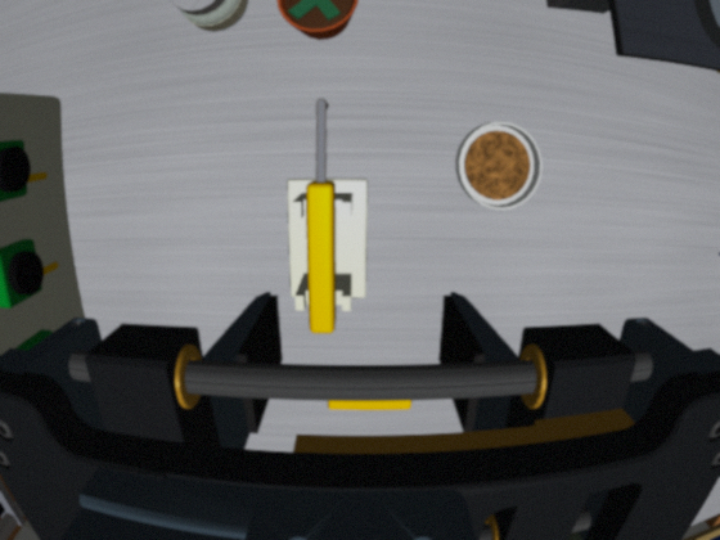

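>>> step_arm(
  rows=[
    [[-1.5,0.8,2.5],0],
    [[-1.5,0.7,2.5],0],
    [[0,0,2.0],0],
    [[0,0,1.0],0],
    [[0,0,0],0],
  ],
)

```text
clock: 12.5
tool_pos: [0.4271, 0.2894, 0.133]
eef_rot: [[0.004, -1.0, -0.006], [-1.0, -0.004, -0.008], [0.008, 0.007, -1.0]]
contact_force: [-0.3, 0.8, 0.7]
grip_width: 0.801
```

```bash
python3 - <<'E'
from h import *
s=read_state(); print(s["clock"],s["tool_pos"],yaw(),s["eef_rot"][:,2])
plan((.4225,.2935,.055),-1.56)
E
```

```text
12.5 [0.4270815  0.28940903 0.13300027] -1.5672143373473624 [-0.0064871  -0.00776905 -0.99994878]
2 [[[-0.2,0.2,3.9],-0.0],[[-0.2,0.2,3.9],-0.0]]
```

>>> step_arm(
  rows=[
    [[-0.4,0.3,2.5],0],
    [[0,0,2.5],0],
    [[0,0,2.5],0],
    [[0,0,1.5],0],
    [[0,0,0.5],0],
    [[0,0,0],0],
  ],
)

```text
clock: 13.1
tool_pos: [0.4315, 0.2937, 0.0413]
eef_rot: [[-0.001, -1.0, 0.005], [-1.0, 0.001, -0.0], [0.0, -0.005, -1.0]]
contact_force: [0.3, 0.6, -0.3]
grip_width: 0.798
```

```bash
python3 - <<'E'
from h import *
s=read_state(); print(s["clock"],s["tool_pos"],yaw(),s["eef_rot"][:,2])
plan((.4225,.2935,.025),-1.56)
E
```

```text
13.1 [0.43145128 0.2936924  0.0412964 ] -1.5713165837352954 [ 5.44486905e-03 -3.97169663e-04 -9.99985098e-01]
1 [[[0.0,0.9,1.6],-0.01]]
```

>>> step_arm(
  rows=[
    [[0,0.8,0.8],-0.01],
    [[0,0.1,0.8],0],
    [[0,0,0],0],
  ],
)

```text
clock: 13.4
tool_pos: [0.4239, 0.2946, 0.0268]
eef_rot: [[0.01, -1.0, 0.01], [-1.0, -0.01, 0.003], [-0.003, -0.01, -1.0]]
contact_force: [0.4, 0.2, -0.1]
grip_width: 0.8
```

>>> step_arm(
  rows=[
    [[0,0,0],0],
    [[0,0,0],0],
    [[0,0,0],0],
    [[0,0,0],0],
    [[0,0,0],0],
    [[0,0,0],0],
    [[0,0,0],0],
    [[0,0,0],0],
    [[0,0,0],0],
  ],
  hand=0,
)

```text
clock: 14.3
tool_pos: [0.4248, 0.2953, 0.0281]
eef_rot: [[0.01, -1.0, 0.012], [-1.0, -0.01, 0.004], [-0.004, -0.012, -1.0]]
contact_force: [-0.3, -0.1, 0.6]
grip_width: 0.238
```

>>> step_arm(
  rows=[
    [[0,0,-2],0],
    [[0,0,-4],0],
    [[0,0,-4],0],
    [[0,0,-4],0],
    [[0,0,0],0],
  ],
)

```text
clock: 14.8
tool_pos: [0.4208, 0.2932, 0.1694]
eef_rot: [[0.01, -1.0, 0.004], [-1.0, -0.01, -0.001], [0.001, -0.004, -1.0]]
contact_force: [0.1, 0.5, -1.6]
grip_width: 0.236
```

```bash
python3 - <<'E'
from h import *
s=read_state(); print(s["clock"],s["tool_pos"],yaw(),s["eef_rot"][:,2],s["grip_width"],s["contact_force"])
plan((.456,-.107,.165),-1.44)
E
```

```text
14.8 [0.42081704 0.29324617 0.16940245] -1.5608126938696563 [ 0.00387411 -0.00126715 -0.99999169] 0.23601718442714317 [ 0.05924789  0.46565487 -1.59640895]
9 [[[4.5,-0.3,0.0],-0.01],[[4.5,-0.3,0.0],-0.01],[[4.5,-0.2,0.0],-0.01],[[4.5,-0.2,0.0],-0.01],[[4.5,-0.1,0.0],-0.01],[[4.5,-0.0,0.0],-0.01],[[4.5,0.0,0.0],-0.01],[[4.5,0.1,0.0],-0.01],[[4.5,0.1,0.0],-0.01]]
```

>>> step_arm(
  rows=[
    [[3,-0.3,0],-0.01],
    [[4,-0.3,0],-0.02],
    [[4,-0.2,0],-0.02],
    [[4,-0.2,0],-0.02],
    [[4,-0.1,0],-0.02],
    [[4,0,0],-0.01],
    [[4,0,0],-0.01],
    [[4,0,0],-0.01],
    [[4,0,0],0],
    [[3,0,0],0],
  ],
)

```text
clock: 15.8
tool_pos: [0.4579, -0.095, 0.1584]
eef_rot: [[0.144, -0.99, -0.013], [-0.99, -0.144, -0.001], [-0.001, 0.013, -1.0]]
contact_force: [-0.0, 0.6, -2.1]
grip_width: 0.238
```

>>> step_arm(
  rows=[
    [[0,0,0],0],
    [[0,0,0],0],
  ],
)

```text
clock: 16.0
tool_pos: [0.4564, -0.0981, 0.1557]
eef_rot: [[0.138, -0.99, -0.018], [-0.99, -0.138, -0.0], [-0.002, 0.018, -1.0]]
contact_force: [1.0, 0.4, -2.0]
grip_width: 0.233
```

```bash
python3 - <<'E'
from h import *
s=read_state(); print(s["clock"],s["tool_pos"],yaw(),s["eef_rot"][:,2],s["grip_width"])
P=s["tool_pos"];print(P)
plan((.456,-.107,.165),-1.44)
ht=P[2]+.032-.013
for n in("top","scene"):
    q=snapshot(n)
    print(n,[(r["confidence"],np.round(atz(q,r["pixel"],ht),4)) for r in pinpoint(q,"hook_tip")[:3]])
    if n=="top": save(q,"t7.png")
w=snapshot("wrist")
for r in pinpoint(w,"hook_tip")[:2]:
    u=(np.array(r["pixel"])-[w["cx"],w["cy"]])/w["fx"]; a=np.linalg.norm(u); d=np.array([*(u/a*np.sin(a)),np.cos(a)])
    R=np.array(w["R"]);o=-R.T@w["t"]; d=R.T@d; print("tip",r["confidence"],o+d*(ht-o[2])/d[2])
m=w["image"].copy(); t=cv2.resize(cv2.imread("pics/t7.png")[100:280,220:340],(280,420))
cv2.imwrite("pics/v7.png",np.hstack([w["image"][:,:,::-1],t])[:, :800])
E
```

```text
16.0 [ 0.45639217 -0.09810486  0.15565728] -1.4325437495060882 [-1.80944012e-02 -1.60011739e-05 -9.99836283e-01] 0.2329002021782891
[ 0.45639217 -0.09810486  0.15565728]
1 [[[0.9,0.2,-0.9],0.01]]
top [(0.51, array([0.2645, 0.3064, 0.1747]))]
scene [(0.72, array([ 0.5825, -0.069 ,  0.1747])), (0.63, array([0.3752, 0.3315, 0.1747]))]
tip 0.81 [ 0.58475767 -0.07953875  0.17465728]
```

View pics/v7.png

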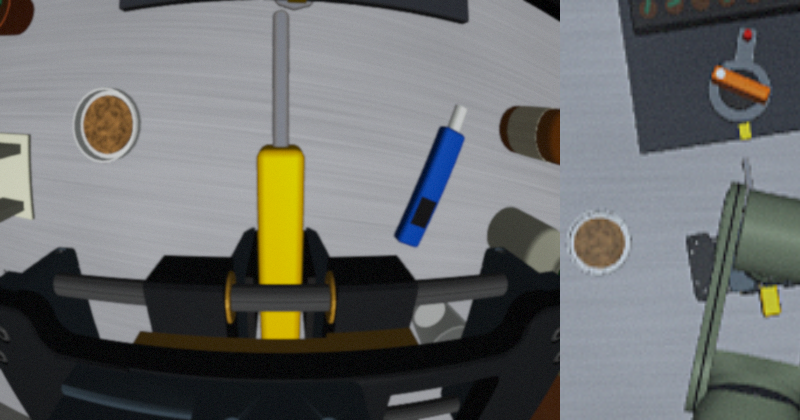

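>>> step_arm(
  rows=[
    [[0.7,0.2,2],0.01],
    [[0,0,3],0],
    [[0,0,3],0],
    [[0,0,1.5],0],
    [[0,0,0.5],0],
    [[0,0,0],0],
  ],
)

```text
clock: 16.9
tool_pos: [0.4579, -0.1011, 0.0564]
eef_rot: [[0.138, -0.99, -0.008], [-0.99, -0.138, -0.002], [0.001, 0.008, -1.0]]
contact_force: [-0.1, 0.6, -2.2]
grip_width: 0.242
```

```bash
cat >> h.py <<'E'
def tipinfo():
    s=read_state(); E=s["eef_rot"]; f=-E[:,1]; o=s["tool_pos"]-.032*E[:,2]; t=o+.13*f+.013*E[:,2]
    u=np.array([.992,.1247]);v=np.array([-.1247,.992]); d=t[:2]-np.array([.699,-.0765])
    print("clk",s["clock"],"TCP",np.round(s["tool_pos"],4),"tip",np.round(t,4),"tip in box x,y",np.round([d@u,d@v],4),"yawerr",round(yaw()+1.571-.125,3),"tilt",np.round(E[:2,2],3),"F",np.round(s["contact_force"],1),"w",round(s["grip_width"],3))
E
python3 - <<'E'
from h import *
tipinfo()
E
```

```text
clk 16.9 TCP [ 0.4579 -0.1011  0.0564] tip [ 0.5868 -0.083   0.0744] tip in box x,y [-0.1121  0.0075] yawerr 0.014 tilt [-0.008 -0.002] F [-0.1  0.6 -2.2] w 0.242
```

>>> step_arm(
  rows=[
    [[0.7,-0.5,0.6],0.014],
    [[0,-1.5,0.2],0],
    [[0,-1.5,0],0],
    [[0,-1.5,0],0],
    [[0,0,0],0],
  ],
)

```text
clock: 17.4
tool_pos: [0.518, -0.1026, 0.0513]
eef_rot: [[0.123, -0.992, 0.004], [-0.992, -0.123, -0.005], [0.005, -0.003, -1.0]]
contact_force: [-0.7, -0.2, -1.9]
grip_width: 0.242
```

```bash
python3 - <<'E'
from h import *
tipinfo()
E
```

```text
clk 17.4 TCP [ 0.518  -0.1026  0.0513] tip [ 0.6469 -0.0865  0.0707] tip in box x,y [-0.0529 -0.0034] yawerr -0.002 tilt [ 0.004 -0.005] F [-0.7 -0.2 -1.9] w 0.242
```

Forward 19 mm more, then down.

>>> step_arm(
  rows=[
    [[-0.3,-1.0,0],0],
    [[0,-0.8,0.2],0],
    [[0,0,0],0],
  ],
)

```text
clock: 17.7
tool_pos: [0.5378, -0.097, 0.0498]
eef_rot: [[0.123, -0.992, 0.005], [-0.992, -0.123, -0.005], [0.005, -0.004, -1.0]]
contact_force: [-0.2, 0.0, -1.9]
grip_width: 0.239
```

```bash
python3 - <<'E'
from h import *
tipinfo()
E
```

```text
clk 17.7 TCP [ 0.5378 -0.097   0.0498] tip [ 0.6667 -0.081   0.0694] tip in box x,y [-0.0326 -0.0004] yawerr -0.002 tilt [ 0.005 -0.005] F [-0.2  0.  -1.9] w 0.239
```

Tip centred over the eye. Lower 36 mm in small steps.

>>> step_arm(
  rows=[
    [[0,0,1.0],0],
    [[0,0,0.8],0],
    [[0,0,0.5],0],
    [[0,0,0.5],0],
    [[0,0,0],0],
  ],
)

```text
clock: 18.2
tool_pos: [0.5355, -0.0971, 0.0184]
eef_rot: [[0.123, -0.992, 0.001], [-0.992, -0.123, -0.004], [0.004, -0.001, -1.0]]
contact_force: [-0.0, -0.3, -1.9]
grip_width: 0.241
```

```bash
python3 - <<'E'
from h import *
tipinfo()
E
```

```text
clk 18.2 TCP [ 0.5355 -0.0971  0.0184] tip [ 0.6645 -0.081   0.0375] tip in box x,y [-0.0348 -0.0002] yawerr -0.002 tilt [ 0.001 -0.004] F [-0.  -0.3 -1.9] w 0.241
```

>>> step_arm(
  rows=[
    [[0,0,0.4],0],
    [[0,1.0,0],0],
    [[0,1.0,0],0],
    [[0,1.0,0],0],
    [[0,0,0],0],
  ],
)

```text
clock: 18.7
tool_pos: [0.5049, -0.1008, 0.0148]
eef_rot: [[0.123, -0.992, 0.005], [-0.992, -0.123, -0.004], [0.005, -0.005, -1.0]]
contact_force: [-1.6, 0.1, -2.3]
grip_width: 0.244
```

```bash
python3 - <<'E'
from h import *
tipinfo()
E
```

```text
clk 18.7 TCP [ 0.5049 -0.1008  0.0148] tip [ 0.6338 -0.0848  0.0344] tip in box x,y [-0.0657 -0.0001] yawerr -0.002 tilt [ 0.005 -0.004] F [-1.6  0.1 -2.3] w 0.244
```

>>> step_arm(
  rows=[
    [[0,1.0,0],0],
    [[0,1.0,0],0],
  ],
)

```text
clock: 18.9
tool_pos: [0.4866, -0.1035, 0.0156]
eef_rot: [[0.123, -0.992, 0.011], [-0.992, -0.123, -0.005], [0.006, -0.01, -1.0]]
contact_force: [2.9, 1.3, -3.4]
grip_width: 0.237
```

```bash
python3 - <<'E'
from h import *
tipinfo()
E
```

```text
clk 18.9 TCP [ 0.4866 -0.1035  0.0156] tip [ 0.6154 -0.0874  0.0359] tip in box x,y [-0.0843 -0.0004] yawerr -0.001 tilt [ 0.011 -0.005] F [ 2.9  1.3 -3.4] w 0.237
```

>>> step_arm(
  rows=[
    [[0,1.0,0.1],0],
    [[0,1.0,0.1],0],
    [[0,1.0,0.1],0],
    [[0,0.9,0],0],
  ],
)

```text
clock: 19.3
tool_pos: [0.4466, -0.1088, 0.0132]
eef_rot: [[0.123, -0.992, 0.016], [-0.992, -0.123, -0.005], [0.007, -0.016, -1.0]]
contact_force: [3.1, 2.1, -1.9]
grip_width: 0.24
```

```bash
python3 - <<'E'
from h import *
tipinfo()
E
```

```text
clk 19.3 TCP [ 0.4466 -0.1088  0.0132] tip [ 0.5753 -0.0927  0.0342] tip in box x,y [-0.1247 -0.0006] yawerr -0.001 tilt [ 0.016 -0.005] F [ 3.1  2.1 -1.9] w 0.24
```

>>> step_arm(
  rows=[
    [[0,0.6,0],0],
    [[0,0.5,0],0],
    [[0,0.4,0],0],
  ],
)

```text
clock: 19.6
tool_pos: [0.4472, -0.1112, 0.0157]
eef_rot: [[0.121, -0.991, 0.051], [-0.993, -0.122, -0.007], [0.013, -0.05, -0.999]]
contact_force: [14.0, 7.5, -8.0]
grip_width: 0.244
```

```bash
python3 - <<'E'
from h import *
tipinfo()
E
```

```text
clk 19.6 TCP [ 0.4472 -0.1112  0.0157] tip [ 0.5751 -0.0952  0.0412] tip in box x,y [-0.1252 -0.0031] yawerr -0.003 tilt [ 0.051 -0.007] F [14.   7.5 -8. ] w 0.244
```

>>> step_arm(
  rows=[
    [[0,-0.8,0],0],
    [[0,-0.4,0],0],
    [[0,0,0],0],
  ],
)

```text
clock: 19.9
tool_pos: [0.4548, -0.1096, 0.0151]
eef_rot: [[0.122, -0.992, 0.043], [-0.992, -0.122, -0.007], [0.012, -0.042, -0.999]]
contact_force: [0.0, -0.6, -2.1]
grip_width: 0.238
```

```bash
python3 - <<'E'
from h import *
tipinfo()
q=snapshot("scene"); 
cv2.imwrite("pics/v8.png",cv2.resize(q["image"][180:300,180:340],(640,480),interpolation=cv2.INTER_CUBIC)[:,:,::-1])
E
```

```text
clk 19.9 TCP [ 0.4548 -0.1096  0.0151] tip [ 0.5829 -0.0936  0.0395] tip in box x,y [-0.1173 -0.0025] yawerr -0.003 tilt [ 0.043 -0.007] F [ 0.  -0.6 -2.1] w 0.238
```

View pics/v8.png

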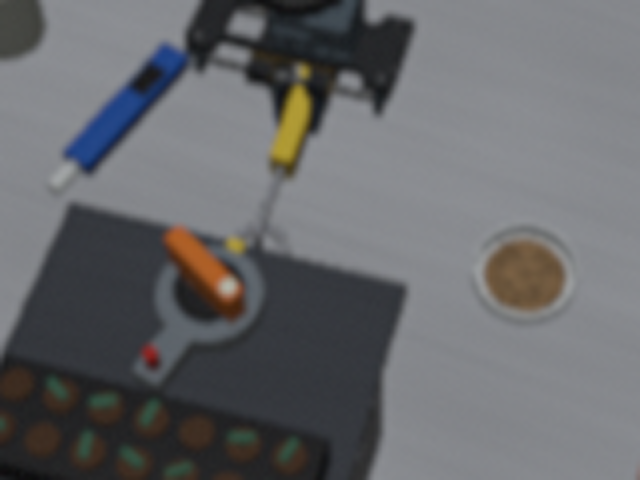

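>>> step_arm(
  rows=[
    [[0,0,-1.0],0],
    [[0,0,-2.0],0],
    [[0,0,-3.0],0],
    [[0,0,-3.5],0],
    [[0,0,-3.5],0],
    [[0,0,-2],0],
    [[0,0,0],0],
  ],
)

```text
clock: 20.65
tool_pos: [0.4409, -0.1089, 0.1714]
eef_rot: [[0.12, -0.992, 0.031], [-0.993, -0.12, -0.006], [0.009, -0.03, -1.0]]
contact_force: [0.4, -0.7, -1.2]
grip_width: 0.24
```

```bash
python3 - <<'E'
from h import *
tipinfo()
plan((.421,.2935,.165),-1.561,step=4)
E
```

```text
clk 20.65 TCP [ 0.4409 -0.1089  0.1714] tip [ 0.5693 -0.0931  0.1943] tip in box x,y [-0.1307 -0.0003] yawerr -0.005 tilt [ 0.031 -0.006] F [ 0.4 -0.7 -1.2] w 0.24
11 [[[-3.7,-0.3,0.1],0.01],[[-3.7,-0.2,0.1],0.01],[[-3.7,-0.2,0.1],0.01],[[-3.7,-0.1,0.1],0.01],[[-3.7,-0.1,0.1],0.01],[[-3.7,-0.1,0.1],0.01],[[-3.7,-0.0,0.1],0.01],[[-3.7,-0.0,0.1],0.01],[[-3.7,0.0,0.1],0.01],[[-3.7,0.1,0.1],0.01],[[-3.7,0.1,0.1],0.01]]
```

>>> step_arm(
  rows=[
    [[-3.0,-0.2,0],0.01],
    [[-4,0,0],0.01],
    [[-4,0,0],0.01],
    [[-4,0,0],0.01],
    [[-4,0,0],0.01],
    [[-4,0.1,0],0.01],
    [[-4,0.1,0],0.01],
    [[-4,0.1,0],0.01],
    [[-4,0.1,0],0.01],
    [[-3,0.1,0],0.01],
  ],
)

```text
clock: 21.65
tool_pos: [0.3998, 0.2756, 0.1567]
eef_rot: [[0.005, -1.0, 0.012], [-1.0, -0.005, -0.016], [0.016, -0.012, -1.0]]
contact_force: [1.3, -0.6, -0.9]
grip_width: 0.237
```

>>> step_arm(
  rows=[
    [[0,0,0],0.01],
    [[0,0,0],0],
  ],
)

```text
clock: 21.85
tool_pos: [0.3975, 0.2777, 0.1538]
eef_rot: [[0.0, -1.0, 0.007], [-1.0, -0.0, -0.019], [0.019, -0.007, -1.0]]
contact_force: [-0.5, 0.8, -3.0]
grip_width: 0.237
```

```bash
python3 - <<'E'
from h import *
tipinfo(); print(yaw())
plan((.423,.294,.10),-1.561,step=4)
E
```

```text
clk 21.85 TCP [0.3975 0.2777 0.1538] tip [0.5273 0.2781 0.1737] tip in box x,y [-0.1261  0.3731] yawerr -0.125 tilt [ 0.007 -0.019] F [-0.5  0.8 -3. ] w 0.237
-1.5707627556530737
2 [[[-0.8,-1.3,2.7],-0.0],[[-0.8,-1.3,2.7],-0.0]]
```

>>> step_arm(
  rows=[
    [[-0.8,-1.3,1.5],-0.01],
    [[-0.8,-1.2,1.5],0],
    [[0,0,1.5],0],
    [[0,0,0.5],0],
    [[0,0,0],0],
  ],
)

```text
clock: 22.35
tool_pos: [0.4215, 0.2864, 0.0997]
eef_rot: [[0.006, -1.0, 0.002], [-1.0, -0.006, -0.024], [0.024, -0.002, -1.0]]
contact_force: [-0.2, -0.1, -2.4]
grip_width: 0.242
```

```bash
python3 - <<'E'
from h import *
tipinfo(); print(yaw())
plan((.424,.2945,.04),-1.561,step=4)
w=snapshot("wrist"); ht=read_state()["tool_pos"][2]+.019
for r in pinpoint(w,"hook_tip")[:2]:
    u=(np.array(r["pixel"])-[w["cx"],w["cy"]])/w["fx"]; a=np.linalg.norm(u); d=np.array([*(u/a*np.sin(a)),np.cos(a)])
    R=np.array(w["R"]);o=-R.T@w["t"]; d=R.T@d; print("tip",r["confidence"],r["pixel"],o+d*(ht-o[2])/d[2])
q=snapshot("scene")
a=cv2.resize(q["image"][195:295,320:420],(380,380)); b=cv2.resize(w["image"][0:350,100:450],(380,380))
cv2.imwrite("pics/v9.png",np.hstack([a,b])[:,:,::-1])
E
```

```text
clk 22.35 TCP [0.4215 0.2864 0.0997] tip [0.5515 0.2877 0.1189] tip in box x,y [-0.1009  0.3797] yawerr -0.118 tilt [ 0.002 -0.024] F [-0.2 -0.1 -2.4] w 0.242
-1.5643787939161307
2 [[[-0.4,-0.1,3.0],-0.0],[[-0.4,-0.1,3.0],-0.0]]
tip 0.77 [277.0, 33.4] [0.54995891 0.28785389 0.11900282]
```

View pics/v9.png

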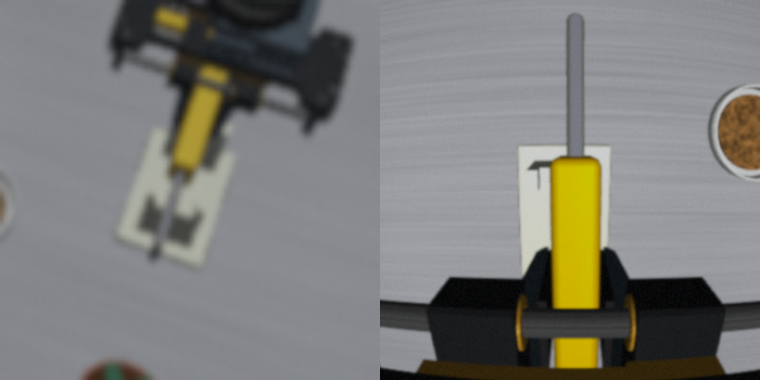

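>>> step_arm(
  rows=[
    [[-0.5,-0.2,1],0],
    [[-0.2,0,1],0],
    [[0,0,0.8],0],
    [[0,0,0.8],0],
    [[0,0,0.3],0],
    [[0,0,0],0],
  ],
)

```text
clock: 23.1
tool_pos: [0.425, 0.2946, 0.0598]
eef_rot: [[0.007, -1.0, 0.007], [-1.0, -0.007, -0.021], [0.021, -0.006, -1.0]]
contact_force: [0.1, 0.2, -3.1]
grip_width: 0.239
```

```bash
python3 - <<'E'
from h import *
tipinfo(); print(yaw())
plan((.424,.294,.03),-1.561,step=4)
E
```

```text
clk 23.1 TCP [0.425  0.2946 0.0598] tip [0.5549 0.296  0.0796] tip in box x,y [-0.0965  0.3875] yawerr -0.118 tilt [ 0.007 -0.021] F [ 0.1  0.2 -3.1] w 0.239
-1.5636433998479993
1 [[[0.1,0.1,3.0],-0.0]]
```

>>> step_arm(
  rows=[
    [[0,0,0.8],0],
    [[0,0,0.8],0],
    [[0.1,0,0.6],0],
    [[0,0,0.4],0],
    [[0,0,0.2],0],
    [[0,0,0],0],
  ],
)

```text
clock: 23.7
tool_pos: [0.4256, 0.2934, 0.0303]
eef_rot: [[0.007, -1.0, 0.007], [-1.0, -0.007, -0.02], [0.02, -0.007, -1.0]]
contact_force: [-1.6, -0.9, -0.4]
grip_width: 0.24
```

>>> step_arm(
  rows=[
    [[0,0,0.2],0],
    [[0,0,0],0],
  ],
)

```text
clock: 23.9
tool_pos: [0.4256, 0.2936, 0.0299]
eef_rot: [[0.007, -1.0, 0.008], [-1.0, -0.007, -0.019], [0.019, -0.008, -1.0]]
contact_force: [0.5, 0.1, -1.6]
grip_width: 0.241
```

>>> step_arm(
  rows=[
    [[0,0,0],0],
    [[0,0,0],0],
    [[0,0,0],0],
    [[0,0,0],0],
    [[0,0,0],0],
    [[0,0,0],0],
  ],
  hand=0.75,
)

```text
clock: 24.5
tool_pos: [0.4271, 0.2943, 0.0305]
eef_rot: [[0.007, -1.0, 0.011], [-1.0, -0.007, -0.017], [0.017, -0.011, -1.0]]
contact_force: [0.2, 0.3, 0.0]
grip_width: 0.726
```

>>> step_arm(
  rows=[
    [[0,0,-1.5],0],
    [[0,0,-3],0],
    [[0,0,-4],0],
    [[0,0,-4],0],
    [[0,0,-3],0],
    [[0,0,0],0],
  ],
)

```text
clock: 25.1
tool_pos: [0.4245, 0.2965, 0.1896]
eef_rot: [[0.007, -1.0, 0.007], [-1.0, -0.007, -0.02], [0.02, -0.007, -1.0]]
contact_force: [1.3, 0.1, 0.3]
grip_width: 0.752
```

```bash
python3 - <<'E'
from h import *
tipinfo()
q=snapshot("scene");w=snapshot("wrist")
for r in pinpoint(w,"hook_tip")[:2]+pinpoint(w,"hook")[:2]:
    u=(np.array(r["pixel"])-[w["cx"],w["cy"]])/w["fx"]; a=np.linalg.norm(u); d=np.array([*(u/a*np.sin(a)),np.cos(a)])
    R=np.array(w["R"]);o=-R.T@w["t"]; d=R.T@d; print("w",r["confidence"],o+d*(.055-o[2])/d[2])
print("hook sc",quad(q,(20,100,90),(35,255,255),(350,205,400,260),.085))
for l in("seed_jar","pot","dish","meter","ph_bottle"):
  print(l,[np.round(atz(q,r["pixel"],0),3) for r in pinpoint(q,l)[:1]])
a=cv2.resize(q["image"][180:310,180:400],(780,461)); cv2.imwrite("pics/v10.png",a[:,:,::-1])
E
```

```text
clk 25.1 TCP [0.4245 0.2965 0.1896] tip [0.5543 0.2978 0.2095] tip in box x,y [-0.0968  0.3893] yawerr -0.118 tilt [ 0.007 -0.02 ] F [1.3 0.1 0.3] w 0.752
w 0.92 [0.55501597 0.29425651 0.055     ]
w 0.66 [0.28441266 0.34072688 0.055     ]
w 0.98 [0.27409285 0.25104674 0.055     ]
w 0.95 [0.41853108 0.29298696 0.055     ]
hook sc (216, array([0.4239, 0.2948]), array([0.4251, 0.2945], dtype=float32), array([0.1314, 0.0243]), 0.048)
seed_jar [array([0.674, 0.406, 0.   ])]
pot [array([0.646, 0.298, 0.   ])]
dish [array([0.492, 0.124, 0.   ])]
meter [array([ 0.581, -0.407,  0.   ])]
ph_bottle [array([ 0.582, -0.407,  0.   ])]
```

View pics/v10.png

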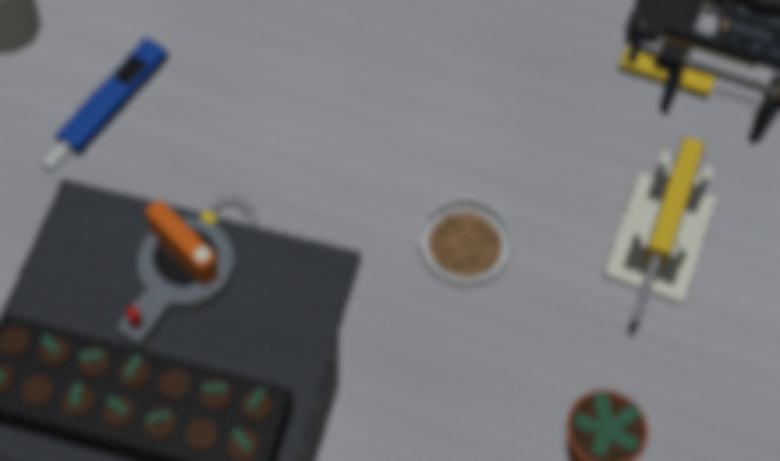

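```bash
python3 - <<'E'
from h import *
q=snapshot("scene")
u=np.array([.992,.1247,0]); o=np.array([.699,-.0765,.045])
for g in(.06,.07,.08): print(g,(proj(q,o-u*(.034+g+.026))-[180,180])*3.545)
print(hand_in(), read_state()["clock"])
E
```

```text
0.06 [229.92451286 212.72835322]
0.07 [233.12005526 203.92101986]
0.08 [236.29021657 195.18364012]
the job is handed in; nothing more can be done
the job is handed in; nothing more can be done
```

The job is done and handed in at about 25 of the 61 s; `hand_in()` gives no verdict, so what follows are my own checks.

**Lock:** The bar gave anticlockwise. I turned it about 1.3 rad against roughly 0.1 N m. The last picture shows it swung round, and a fit of its visible end gave about 1.34 rad.

**Gate:** I took the larger yellow hook from the white rest, entered the eye from above and pulled against about 3 N to the stop, where the force rose to 14 N. In the last scene picture the eye's front rim is at (235, 195). That is where it should be at 80 mm of travel: (236, 195).

**Hook:** It lies in both saddles, with the same measured angle as at the start and its position within about 2 mm. The gripper is open about 100 mm above it.

**Bystanders:** Nothing touched or knocked over that I could see. The dish, pot, jar and amber bottle re-measured within about 10–15 mm of their first readings, which is the network's scatter. The feed bottle and beaker were not re-measured.

**Checks that disagreed:**
- **Reported tool end:** it reads about 35 mm below the real fingertips. The first grip therefore closed just above the lock bar and the fingers pressed lightly on it (11 N). I allowed for this in every later move.
- **Tool tilt:** it drifted by up to 0.05 rad at the gate's stop and was down to about 0.02 rad when I laid the hook down.
- **Meter:** the network's final "meter" detection was actually the amber bottle. The picture shows the meter in its original place.

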